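# Clear the offcuts off the demo tool case and hold its lid open for the customer

### The arm

A 7-joint arm with a two-finger parallel gripper is mounted at the origin on the work surface. World frame = base frame: x ahead of the robot, y to its left, z up, the work surface at z = 0. Lengths are in m, angles in rad, forces in N, time in s.
With the tool pointing down it reaches from about 0.4 to 0.875 m from the base axis. Payload 4.4 kg.
Tool frame: the origin (TCP) lies at the very end of the fingers, on their centre line; the grasp point (between the pads) lies 19 mm behind it (bot.tcp_to_grasp is the distance from the TCP to the grasp point, in m); z points along the fingers, y is the line along which they close (so a half turn about z gives the same grasp; the last joint's range is limited). The gripper opens to 85 mm and grips with 20 to 120 N. Pads are 22 mm wide; open, the fingers measure 114 mm over their backs; the gripper's body (76 mm by 85 mm) begins 54 mm behind the grasp point. The pads swing forward as they close: fully open they stand 13 mm farther back than shut.
Start: joints at [-1.238, 0.628, 0.038, 1.517, -0.027, 0.996, -0.02], TCP at [0.252, 0.599, 0.201] pointing down, gripper open.
Joint ranges: [-3.06, 3.06], [-0.37, 2.12], [-1.25, 1.32], [0.18, 2.47], [-1.1, 4.24], [0.23, 1.98], [-2.94, 2.94]. Speed limits (rad/s): [2.57, 2.57, 3.14, 3.14, 3.14, 3.14, 3.14].

### API

Orientations are given as [roll, pitch, yaw] about the fixed x, y, z axes, in that order (R = Rz(yaw) Ry(pitch) Rx(roll)).
In Python, from bench import sensors, optics, order, bot gives the robot as it stands.
- The arm moves only by the tool carry_out, never from a script. Its argument "series" is a list that holds one entry, the list of rows, each a list of 5 numbers: the opening in per cent of the stroke, from 0 (shut) to 100 (fully open), then the shift along the tool's x, y, z in cm, then the turn about the tool's z in rad. A call has 1 to 20 rows; each row shifts and turns the commanded pose from where the row before left it, along the tool's axes as they then stand; what a row does not reach is not made up. A row lasts 1/12 s, in which the tool goes at most 41.7 mm and 7.16 degrees, less where a joint would pass 70% of its speed; a pose out of reach is approached as far as the arm can. A call is refused whole if a number of a shift passes 4.17 or a number of a turn 0.125, either way. A call with a gripper value outside its range is refused whole. The fingers move at their own pace and stop on an object; "newtons" is the grip in N (left out, the last holds). Time passes only in rows, so rows that do not move let the fingers close. It gives the time, the measured TCP pose, the force, the opening and the grip force at its end, in the units of the state.
- sensors.observe(): the state, without advancing time (a new reading comes with each control period).
- optics.snapshot(name): name is "side" or "top"; returns a dict with "img" (480x640x3 uint8, red, green, blue), "mtx" (3x3 intrinsics, pixels), "xyz" and "rotation" of the camera in the world. Camera axes: x right, y down, z forward; pixel columns grow to the right and rows downward; lengths in m; the calibration is good to about 2 mm. A picture is of the moment at which its call begins. There is no depth.
- order.sign_off(): hands the job in; it is judged then, once.
The state is a dict: "time": time; "joints": joint angles; "qd": joint speeds; "joint_efforts": joint torques, N m; "ee_pos": TCP position; "eef_rot": TCP orientation; "wrist_force": force on the tool from outside, world axes, zero at the start; "ft_torque": the same for the moment, N m; "gripper_width": finger opening in m; "grasp_force": force on a finger pad.
Only numpy, scipy, OpenCV 4.12 (cv2) and the standard library are available. Lean on these libraries where they do the work, as an engineer would, in place of code of your own. Each camera call takes 0.05 s, during which the arm holds its last target. There are 200 camera calls.

### The job

Someone left four steel offcuts on the lid of the blue tool case: pick up the scraper block and, while the lid is still shut, push all of them off the lid onto the counter with it (not with the fingers), then stand or lay the scraper back on the counter. Then raise the lid by its handle to 45 degrees and finish holding it there, still and without letting go, so that the customer can see the tools inside. Leave the other things on the counter where they are.

Things in the scene. Friction and masses are not known exactly. Their poses are not given: they have to be found in the camera images.
- case: Low blue steel tool case fixed to the counter, 220 mm along its x, 200 mm along its y, 75 mm high without the lid (83 mm to the top of the shut lid). Origin: centre of its underside on the counter. Its +x side (away from the robot) is the side that opens; +z up.
- lid (a joint): Hinge angle of the case's lid in rad: 0 shut and level, growing as the edge away from the robot rises; stop at 1.3. 0.785 is 45 degrees. No stay and no spring: the lid (blue steel, 220 x 200 x 8 mm, about 0.35 to 0.7 kg, lying flush on the case's rim) falls shut by its weight from any angle.
- hinge (a point): Point on the hinge axis, mid-length: at the case's near (-x) upper edge, 75 mm above the counter, on the lid's underside. The hinge axis runs along the case's y.
- lid_top (a point): Centre of the upper surface of the SHUT lid, 83 mm above the counter (fixed to the case: does not move with the lid). Axes as the case.
- lid_grip (a point): Middle of the lid's handle: a round steel bar 12 mm thick, 80 mm long along the case's y, on a 10 mm post at each end, its axis 40 mm above the lid's upper surface, near the edge away from the robot: 200 mm along the lid and 48 mm off its underside, measured from the hinge. Moves with the lid. The bar can be pinched from above between the posts, with the fingers one on the near and one on the far side; it can turn in the grip as the lid swings.
- scraper_center (a point): Scraper block standing loose on the counter, on the robot's left or right of the case: 130 mm long along its x, 26 mm thick along its y, 62 mm tall (black rubber foot 22 mm tall, over it a light wooden grip 110 x 24 x 40 mm), 0.13 to 0.25 kg. Point at its centre, 31 mm above its underside.
- chip0_center (a point): Loose steel offcut 24 x 16 x 6 mm, 18 g, at the start lying flat on the shut lid, within 70 mm of the centre of its top. Point at its centre.
- chip1_center (a point): Loose steel offcut 24 x 16 x 6 mm, 18 g, at the start lying flat on the shut lid, within 70 mm of the centre of its top. Point at its centre.
- chip2_center (a point): Loose steel offcut 24 x 16 x 6 mm, 18 g, at the start lying flat on the shut lid, within 70 mm of the centre of its top. Point at its centre.
- chip3_center (a point): Loose steel offcut 24 x 16 x 6 mm, 18 g, at the start lying flat on the shut lid, within 70 mm of the centre of its top. Point at its centre.
- can_center (a point): upright aluminium spray can, 60 mm across, 150 mm tall; point at its centre. Bystander, to be left where it is.
- driver_grip (a point): screwdriver lying on the counter, point on its handle. Bystander, to be left where it is.
- wrench_grip (a point): open-ended steel wrench lying on the counter, point on its shaft. Bystander, to be left where it is.
- bitbox_center (a point): cardboard box 50 x 110 x 35 mm lying on the counter; point at its centre. Bystander, to be left where it is.
- tape_center (a point): black tape measure 70 x 35 x 62 mm standing on the counter; point at its centre. Bystander, to be left where it is.
Not all that is in view belongs to the job. What is shaped like the part that bears scraper_center but white is not meant.

How it is judged:
On the way, in this order (a step that is already met when the one before it is completed fails the run):
1. the scraper block is lifted in the gripper, lid shut (height (world z) of scraper_center above 0.06 m and contact force between the fingers and scraper above 1 N and value of joint lid below 0.1 rad), for 0.2 s.
2. all four offcuts are off the lid, down on the counter, lid still shut (height (world z) of each of chip0_center, chip1_center, chip2_center, chip3_center below 0.04 m and value of joint lid below 0.1 rad), for 0.2 s.
At the end, for the whole second after the job is handed in: Lid held still by the gripper between 39 and 51 degrees (0.685 to 0.885 rad, under 0.05 rad/s), touched by the fingers and not propped by the scraper or can; all four offcuts lower than 40 mm above the counter; scraper released, at rest on the counter (its centre below 50 mm) (height (world z) of each of chip0_center, chip1_center, chip2_center, chip3_center below 0.04 m and value of joint lid between 0.685 and 0.885 rad and velocity of joint lid between -0.05 and 0.05 rad/s and contact force between the fingers and lid above 0.5 N and contact force between each of lid, the fingers and scraper below 0.1 N and contact force between lid and can below 0.1 N and height (world z) of scraper_center below 0.05 m and linear speed of scraper below 0.02 m/s); the arm keeps its last pose, push and grip.
It fails at once if the lid is lifted with an offcut still on it (value of joint lid above 0.15 rad and height (world z) of any of chip0_center, chip1_center, chip2_center, chip3_center above 0.075 m).
It fails at once if an offcut on the lid is pushed by the fingers instead of the scraper ((contact force between the fingers and chip0 above 0.5 N and height (world z) of chip0_center above 0.075 m) or (contact force between the fingers and chip1 above 0.5 N and height (world z) of chip1_center above 0.075 m) or (contact force between the fingers and chip2 above 0.5 N and height (world z) of chip2_center above 0.075 m) or (contact force between the fingers and chip3 above 0.5 N and height (world z) of chip3_center above 0.075 m)).
It fails at once if a bystander is moved by more than 40 mm (distance of any of can_center, driver_grip, wrench_grip, bitbox_center, tape_center from where it was at the start of the episode above 0.04 m).
It also fails if it takes over 67 s, if anything falls off the work surface, if the arm or the gripper's body presses on something with over 40 N, if the wrist force passes 120 N, or if a joint passes its speed limit or range.

## Working session

There is one attempt and no reset: what is moved stays moved. The work goes in short steps, Python scripts to look and compute and a tool call to move; the robot and the scene stay as the last step left them, time stands still between calls to the robot, and variables do not carry over. Pictures are saved under pics/ and viewed, at most 10 in all, crops included, and the job is handed in when it is done.

Besides the shell and the picture viewer there is one more tool, called after ">>>" by a JSON object that holds its "op" and its "data", one argument or row to a line. carry_out: Moves the arm, as the interface text tells. Its arguments: {"type":"object","properties":{"series":{"type":"array","items":{"type":"array","items":{"type":"array","items":{"type":"number"}}}},"newtons":{"type":"number"}},"required":["series"]}

```bash
ls; mkdir -p pics
cat > h.py <<'E'
import numpy as np, cv2
from bench import sensors, optics, order, bot
def snap(n,fn=None):
    s=optics.snapshot(n); s={k:np.array(v) for k,v in s.items()}
    if fn: cv2.imwrite('pics/'+fn,s['img'][:,:,::-1])
    return s
def ray(s,u,v):
    d=s['rotation']@np.linalg.solve(s['mtx'],[u,v,1.]); return s['xyz'],d
def plane(s,u,v,z):
    o,d=ray(s,u,v); return o+d*(z-o[2])/d[2]
def proj(s,p):
    c=s['rotation'].T@(np.array(p)-s['xyz']); q=s['mtx']@c; return q[:2]/q[2]
def tri(s1,a,s2,b):
    o1,d1=ray(s1,*a);o2,d2=ray(s2,*b)
    t=np.linalg.lstsq(np.c_[d1,-d2],o2-o1,rcond=None)[0]
    p,q=o1+d1*t[0],o2+d2*t[1]; return (p+q)/2,np.linalg.norm(p-q)
E
python3 - <<'E'
from h import *
import pickle
a=snap('top','top0.png');b=snap('side','side0.png')
pickle.dump((a,b),open('s0.pkl','wb'))
for s in(a,b):print(s['mtx'].tolist(),s['xyz'],s['rotation'].round(3).tolist())
print(sensors.observe())
E
```

```text
pics
[[521.2081777328165, 0.0, 323.72382040827915], [0.0, 521.2081777328165, 243.1706375436872], [0.0, 0.0, 1.0]] [ 0.33894841 -0.01588276  1.14739975] [-2.939, 0.002, -1.472]
[[486.92113492023964, 0.0, 316.3025316874251], [0.0, 486.92113492023964, 250.69494092447144], [0.0, 0.0, 1.0]] [ 0.5200639  -0.73423429  0.63637202] [-2.206, -0.022, 0.006]
{'time': 0.1, 'joints': array([-1.23779259,  0.62924781,  0.03842577,  1.51828303, -0.02696054,
        0.99631547, -0.0199751 ]), 'qd': array([ 4.67985468e-04, -2.39504094e-03,  3.24698628e-04, -8.40953136e-04,
        1.13129214e-03,  6.26810635e-05, -7.12287814e-04]), 'joint_efforts': array([ 3.21502521e-03, -5.64536262e+01,  1.23057425e+00, -1.93975568e+01,
        1.13453748e-02,  5.42145339e-03, -4.73329919e-05]), 'ee_pos': array([0.25213593, 0.59842536, 0.19977974]), 'eef_rot': array([-3.13985693e+00,  3.96158650e-05,  2.74285034e+00]), 'wrist_force': array([ 0.10080108, -0.86531038,  0.28518896]), 'ft_torque': array([-0.02373586,  0.02402894, -0.00716963]), 'grasp_force': 0.0, 'gripper_width': 0.08520122808067317}
```

```bash
sed -i "s/    if fn: cv2/    from scipy.spatial.transform import Rotation as R\n    s['rotation']=R.from_euler('xyz',s['rotation']).as_matrix()\n    if fn: cv2/" h.py
python3 - <<'E'
from h import *
import pickle
from scipy.spatial.transform import Rotation as R
S=pickle.load(open('s0.pkl','rb'))
for s in S: s['rotation']=R.from_euler('xyz',s['rotation']).as_matrix()
pickle.dump(S,open('s0.pkl','wb'))
for s in S: print(proj(s,[.5,0,0]),proj(s,[.252,.598,.2]))
E
```

```text
[324.6100537  275.99242516] [-24.92508194 365.47249963]
[301.28017813 289.00324289] [217.42777096  87.74781994]
```

View pics/top0.png

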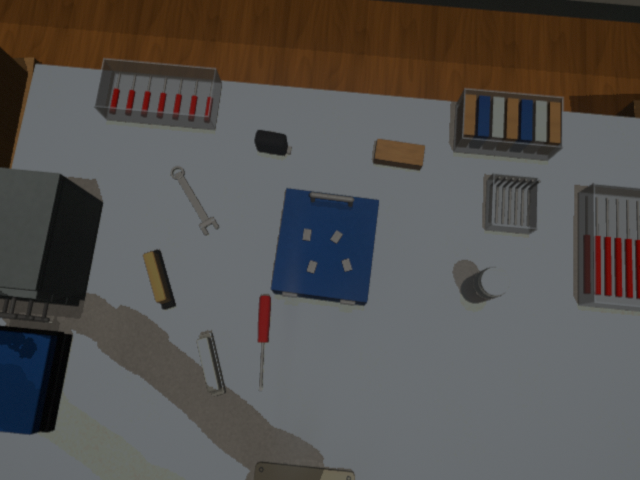

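View pics/side0.png

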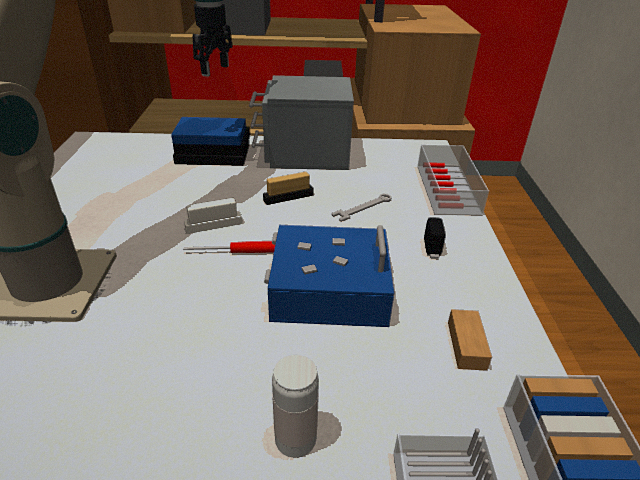

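Top view: the blue case is at about (326,247) with four grey offcuts at (307,235), (336,237), (312,267) and (347,265), and its handle at (331,197). Two blocks have the scraper's shape. The one at (158,278) in top and (289,187) in side is light wood on a black foot, so it fits. The white one at (210,363) in top and (213,215) in side is the decoy. I'll confirm in a crop while measuring.

Run:
```python
from h import *
import pickle
a,b=pickle.load(open('s0.pkl','rb'))
c1=cv2.resize(a['img'][240:400,120:250],None,fx=3,fy=3,interpolation=cv2.INTER_CUBIC)
c2=cv2.resize(b['img'][160:240,180:320],None,fx=2.8,fy=2.8,interpolation=cv2.INTER_CUBIC)
o=np.zeros((480,790,3),np.uint8);o[:c1.shape[0],:c1.shape[1]]=c1;o[:c2.shape[0],395:395+c2.shape[1]]=c2
cv2.imwrite('pics/crop1.png',o[:,:,::-1])
hsv=cv2.cvtColor(a['img'],cv2.COLOR_RGB2HSV)
def blobs(m,x0,x1,y0,y1,amin):
    mm=np.zeros_like(m);mm[y0:y1,x0:x1]=m[y0:y1,x0:x1]
    cs,_=cv2.findContours(mm,cv2.RETR_EXTERNAL,cv2.CHAIN_APPROX_NONE)
    return [c for c in cs if cv2.contourArea(c)>amin]
wood=cv2.inRange(hsv,(10,80,60),(30,255,255))
for c in blobs(wood,130,190,240,320,100):
    r=cv2.minAreaRect(c);bx=cv2.boxPoints(r);print('wood top',r,[plane(a,*p,.062).round(4).tolist() for p in bx], plane(a,*r[0],.062))
blue=cv2.inRange(hsv,(100,120,30),(130,255,255))
for c in blobs(blue,250,400,170,320,2000):
    q=cv2.approxPolyDP(cv2.convexHull(c),6,True)[:,0];print('case',[(p.tolist(),plane(a,*p,.083).round(3).tolist()) for p in q])
hull=np.zeros_like(blue); cv2.fillPoly(hull,[np.array([[288,205],[372,205],[360,295],[280,290]])],255)
for c in blobs(cv2.bitwise_and(cv2.bitwise_not(blue),hull),0,640,0,480,20):
    r=cv2.minAreaRect(c);print('chip',r,plane(a,*r[0],.089).round(4))
# handle
g=cv2.inRange(hsv,(0,0,110),(180,90,255)); 
for c in blobs(g,300,362,190,206,15):
    r=cv2.minAreaRect(c);print('handle',r,[plane(a,*p,.129).round(3).tolist() for p in cv2.boxPoints(r)])
for n,u,v,z in[('can',490,283,.15),('tape',271,142,.06),('wrench',195,202,.01),('driver',264,318,.02),('bit',399,153,.035),('white',210,363,.062),('tray',45,215,.2)]:print(n,plane(a,u,v,z).round(3))
for s,p in((b,[250,0]),):pass
```

```text
wood top ((154.3452911376953, 276.54302978515625), (50.156463623046875, 10.866342544555664), 74.47589111328125) [[0.5005, 0.3879, 0.062], [0.5088, 0.3669, 0.062], [0.4104, 0.3222, 0.062], [0.4023, 0.3429, 0.062]] [0.45501095 0.3547881  0.062     ]
case [([287, 189], [0.666, 0.097, 0.083]), ([378, 201], [0.659, -0.098, 0.083]), ([365, 302], [0.443, -0.088, 0.083]), ([272, 289], [0.451, 0.103, 0.083])]
chip ((311.5500183105469, 266.3500061035156), (8.854375839233398, 12.332881927490234), 18.43494987487793) [0.5047 0.0274 0.089 ]
chip ((346.6000061035156, 264.8000183105469), (12.649109840393066, 8.854375839233398), 71.56504821777344) [ 0.515  -0.0439  0.089 ]
chip ((336.1923522949219, 236.46151733398438), (8.59785270690918, 12.203404426574707), 33.6900634765625) [ 0.5723 -0.0171  0.089 ]
chip ((306.69000244140625, 234.1699981689453), (8.485281944274902, 12.303659439086914), 8.13010311126709) [0.5711 0.0445 0.089 ]
handle ((340.0, 192.5), (5.0, 42.0), 90.0) [[0.657, 0.027, 0.129], [0.665, -0.058, 0.129], [0.654, -0.059, 0.129], [0.646, 0.026, 0.129]]
can [ 0.497 -0.32   0.15 ]
tape [0.778 0.147 0.06 ]
wrench [0.638 0.309 0.01 ]
driver [0.394 0.12  0.02 ]
bit [ 0.79  -0.14   0.035]
white [0.291 0.213 0.062]
tray [0.535 0.531 0.2  ]
```

View pics/crop1.png

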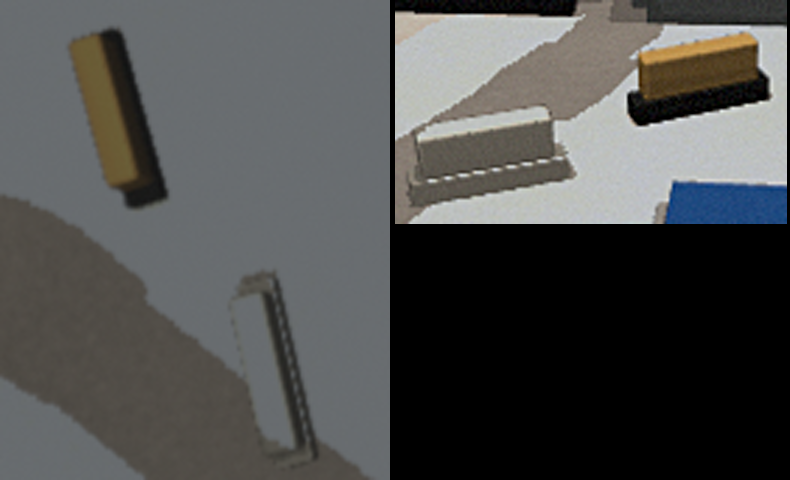

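The crop confirms it: the wooden block with the black foot (left in the crop, about (115,120)) is the scraper, and the all-white one is the decoy. Measured wood length is 108 mm against 110 mm nominal. The scraper is centred at (0.455, 0.355) with yaw about 24.6°. I'll move above it, going in -y first.

>>> {"op": "carry_out", "data": {
  "series": [
    [[100,-0.95,-2.24,0,0],[100,-0.95,-2.24,0,0],[100,-0.95,-2.24,0,0],[100,-0.95,-2.24,0,0],[100,-0.95,-2.24,0,0],[100,-0.95,-2.24,0,0],[100,-0.95,-2.24,0,0],[100,-0.95,-2.24,0,0],[100,-0.95,-2.24,0,0],[100,-0.95,-2.24,0,0],[100,-2.34,0.99,0,0],[100,-2.34,0.99,0,0],[100,-2.34,0.99,0,0],[100,-2.34,0.99,0,0],[100,-2.34,0.99,0,0],[100,-2.34,0.99,0,0],[100,-2.34,0.99,0,0],[100,-2.34,0.99,0,0],[100,0,0,0,0]]
  ]
}}

```text
time: 1.68
ee_pos: [0.4619, 0.3544, 0.2002]
eef_rot: [3.14, 0.004, 2.738]
wrist_force: [-0.1, 0.1, -0.1]
gripper_width: 0.0855
grasp_force: 0.0
```

>>> {"op": "carry_out", "data": {
  "series": [
    [[100,0,0,0.5,-0.12],[100,0,0,0.5,-0.12],[100,0,0,0.5,-0.12],[100,0,0,0.5,-0.12],[100,0,0,0.5,-0.12],[100,0,0,0.5,-0.12],[100,0,0,0.5,-0.11],[100,0,0,0,0]]
  ]
}}

```text
time: 2.35
ee_pos: [0.4549, 0.3553, 0.1644]
eef_rot: [-3.141, -0.003, -2.707]
wrist_force: [0.1, -0.3, -0.6]
gripper_width: 0.0854
grasp_force: 0.0
```

```bash
cat >> h.py <<'E'
def delta(x,y,z,yaw=None):
    s=sensors.observe(); p=np.array(s['ee_pos']); psi=s['eef_rot'][2]; c,n=np.cos(psi),np.sin(psi)
    d=np.array([x,y,z])-p
    t=[d[0]*c+d[1]*n, d[0]*n-d[1]*c, -d[2]]
    print('tool cm',(np.array(t)*100).round(2),'turn',None if yaw is None else round(-((yaw-psi+np.pi)%(2*np.pi)-np.pi),3),
     '| at',p.round(4),np.round(s['eef_rot'],3),'F',np.round(s['wrist_force'],1),'w',round(float(s['gripper_width']),4),'g',round(float(s['grasp_force']),1),'t',s['time'])
E
python3 - <<'E'
from h import *
a=snap('top');hsv=cv2.cvtColor(a['img'],cv2.COLOR_RGB2HSV)
b=snap('side');cv2.imwrite('pics/s1.png',np.hstack([a['img'][170:350,100:340],b['img'][90:270,190:430]])[:,:,::-1])
delta(.455,.355,.08,np.radians(204.6))
E
```

```text
tool cm [ 0.09 -0.04  8.53] turn -0.001 | at [0.4557 0.3558 0.1653] [ 3.142e+00 -1.000e-03 -2.713e+00] F [-0.   0.  -0.1] w 0.0856 g 0.0 t 2.45
```

View pics/s1.png

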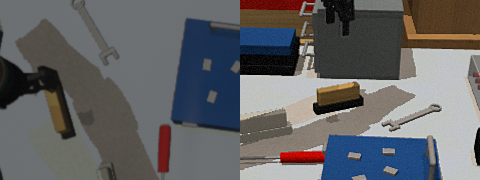

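The picture shows the gripper over the scraper (crop (50,100)), with its fingers straddling the block's thickness. Now I'll descend and grip.

>>> {"op": "carry_out", "data": {
  "series": [
    [[100,0.1,0,2,0],[100,0,0,2,0],[100,0,0,2,0],[100,0,0,2,0],[100,0,0,1.5,0],[100,0,0,1.5,0],[100,0,0,1.5,0],[100,0,0,1,0],[100,0,0,0.5,0],[100,0,0,0,0],[0,0,0,0,0],[0,0,0,0,0],[0,0,0,0,0],[0,0,0,0,0],[0,0,0,0,0],[0,0,0,0,0],[0,0,0,0,0],[0,0,0,0,0]]
  ],
  "newtons": 60
}}

```text
time: 3.95
ee_pos: [0.4557, 0.3557, 0.0264]
eef_rot: [3.142, 0.001, -2.711]
wrist_force: [-1.5, -1.7, 5.2]
gripper_width: 0.0219
grasp_force: 58.9
```

>>> {"op": "carry_out", "data": {
  "series": [
    [[0,0,0,-1,0],[0,0,0,-2,0],[0,0,0,-2,0],[0,0,0,-2,0],[0,0,0,-2,0.12],[0,0,0,-2,0.12],[0,0,0,-2,0.12],[0,0,0,-1.5,0.11],[0,0,0,0,0],[0,0,0,0,0]]
  ]
}}

```text
time: 4.78
ee_pos: [0.4553, 0.3559, 0.1712]
eef_rot: [3.141, 0.001, 3.106]
wrist_force: [-0.8, -0.1, -3.0]
gripper_width: 0.0218
grasp_force: 59.3
```

Run:
```python
from h import *
delta(.54,.15,.135,np.radians(178))
b=snap('side')
c=b['img'][60:260,150:450]
cv2.imwrite('pics/s2.png',cv2.resize(c,None,fx=2,fy=2)[:,:,::-1])
```

```text
tool cm [ -9.19 -20.27   3.62] turn -0.001 | at [0.4553 0.3559 0.1712] [3.141e+00 1.000e-03 3.106e+00] F [-0.8 -0.1 -3. ] w 0.0218 g 59.3 t 4.7833
```

View pics/s2.png

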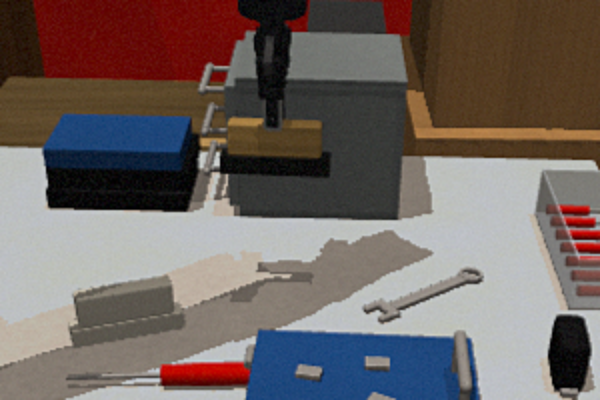

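The scraper is held level and centred at crop (275,150). Next I move it to beside the lid at lid height.

>>> {"op": "carry_out", "data": {
  "series": [
    [[0,-0.92,-2.03,0,0],[0,-0.92,-2.03,0,0],[0,-0.92,-2.03,0,0],[0,-0.92,-2.03,0,0],[0,-0.92,-2.03,0,0],[0,-0.92,-2.03,0,0],[0,-0.92,-2.03,0,0],[0,-0.92,-2.03,0,0],[0,-0.92,-2.03,0,0],[0,-0.92,-2.03,0,0],[0,0,0,2,0],[0,0,0,2,0],[0,0,0,1.0,0],[0,0,0,0.5,0],[0,0,0,0,0],[0,0,0,0,0]]
  ]
}}

```text
time: 6.17
ee_pos: [0.5392, 0.1495, 0.1154]
eef_rot: [3.142, -0.001, 3.104]
wrist_force: [0.3, -0.7, -1.7]
gripper_width: 0.0212
grasp_force: 59.3
```

Run:
```python
from h import *
delta(.54,.08,.111,np.radians(178))
a=snap('top');b=snap('side')
c=b['img'][160:340,210:440];d=a['img'][160:340,230:410]
cv2.imwrite('pics/s3.png',cv2.resize(np.hstack([c,d]),None,fx=1.9,fy=1.9)[:,:,::-1])
```

```text
tool cm [-0.34 -6.94  0.44] turn -0.003 | at [0.5392 0.1495 0.1154] [ 3.142e+00 -1.000e-03  3.104e+00] F [ 0.3 -0.7 -1.7] w 0.0212 g 59.3 t 6.1667
```

View pics/s3.png

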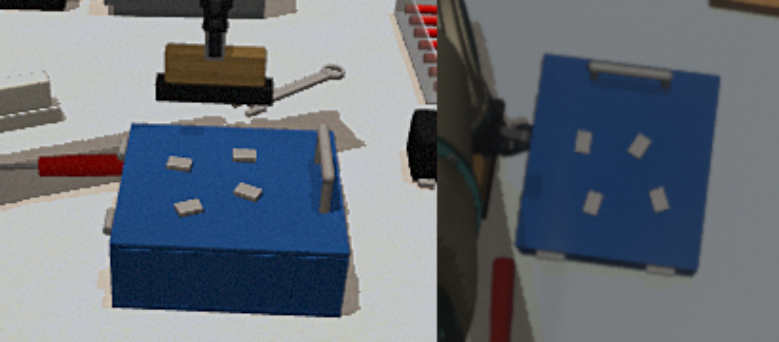

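>>> {"op": "carry_out", "data": {
  "series": [
    [[0,0,-2,0,0],[0,0,-2,0,0],[0,0,-2,0,0],[0,0,-0.6,0,0],[0,0,0,0.2,0],[0,0,0,0.2,0],[0,0,0,0.15,0],[0,0,0,0,0],[0,0,0,0,0]]
  ]
}}

```text
time: 7.02
ee_pos: [0.5367, 0.0846, 0.1099]
eef_rot: [3.141, -0.0, 3.105]
wrist_force: [-0.3, 1.0, -1.2]
gripper_width: 0.0219
grasp_force: 59.3
```

>>> {"op": "carry_out", "data": {
  "series": [
    [[0,0,-0.5,0.05,0],[0,0,-0.8,0,0],[0,0,-1,0,0],[0,0,-1,0,0],[0,0,-1,0,0],[0,0,-1,0,0],[0,0,-1,0,0],[0,0,-1,0,0],[0,0,-1,0,0],[0,0,-1,0,0],[0,0,-1,0,0],[0,0,-1,0,0],[0,0,-1,0,0],[0,0,-1,0,0],[0,0,-1,0,0],[0,0,-1,0,0],[0,0,-1,0,0]]
  ]
}}

```text
time: 8.43
ee_pos: [0.5303, -0.0808, 0.1096]
eef_rot: [-3.141, -0.0, 3.103]
wrist_force: [0.6, 1.5, -2.2]
gripper_width: 0.0215
grasp_force: 59.4
```

>>> {"op": "carry_out", "data": {
  "series": [
    [[0,0,-1,0,0],[0,0,-1,0,0],[0,0,-1,0,0],[0,0,-1,0,0],[0,0,-1,0,0],[0,0,-1,0,0],[0,0,-0.5,0,0],[0,0,0,0,0],[0,0,0,0,0],[0,0,0,0,0]]
  ]
}}

```text
time: 9.27
ee_pos: [0.528, -0.1438, 0.1096]
eef_rot: [3.141, -0.0, 3.104]
wrist_force: [0.1, 0.1, -2.9]
gripper_width: 0.0215
grasp_force: 59.4
```

Run:
```python
from h import *
delta(.54,.15,.2,np.radians(178))
a=snap('top');b=snap('side')
c=b['img'][160:460,210:440];d=a['img'][160:460,260:530]
cv2.imwrite('pics/s4.png',cv2.resize(np.hstack([c,d]),None,fx=1.6,fy=1.6)[:,:,::-1])
```

```text
tool cm [-0.08 29.4  -9.04] turn -0.003 | at [ 0.528  -0.1438  0.1096] [ 3.141 -0.     3.104] F [ 0.1  0.1 -2.9] w 0.0215 g 59.4 t 9.2667
```

View pics/s4.png

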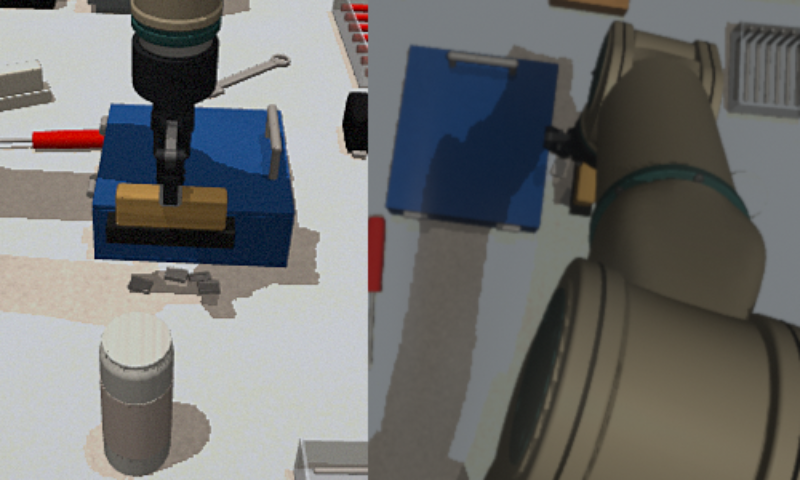

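The side view shows all four offcuts on the counter in front of the case at crop (175,278). The lid is clear, and the can is still standing. I'll take the scraper back to free counter on the left.

>>> {"op": "carry_out", "data": {
  "series": [
    [[0,0,0,-2,0],[0,0,0,-2,0],[0,0.42,2.45,-2,0],[0,0.42,2.45,0,0],[0,0.42,2.45,0,0],[0,0.42,2.45,0,0],[0,0.42,2.45,0,0],[0,0.42,2.45,0,0],[0,0.42,2.45,0,0],[0,0.42,2.45,0,0],[0,0.42,2.45,0,0],[0,0.42,2.45,0,0],[0,0.42,2.45,0,0],[0,0.42,2.45,0,0],[0,0.42,2.45,0,0],[0,0.42,2.45,0,0],[0,0.42,2.45,0,0],[0,0.42,2.45,0,0],[0,0.42,2.45,0,0],[0,0.42,2.45,0,0]]
  ]
}}

```text
time: 11.03
ee_pos: [0.4686, 0.3007, 0.1696]
eef_rot: [3.142, -0.0, 3.104]
wrist_force: [-0.4, -0.5, -2.9]
gripper_width: 0.0215
grasp_force: 59.4
```

Run:
```python
from h import *
import pickle
delta(.47,.30,.027,np.radians(178))
a=snap('top');b=snap('side');pickle.dump((a,b),open('s1.pkl','wb'))
# handle: grey pixels in blue surroundings, both views
def hd(s,reg):
    hsv=cv2.cvtColor(s['img'],cv2.COLOR_RGB2HSV);x0,x1,y0,y1=reg
    m=cv2.bitwise_not(cv2.inRange(hsv,(100,120,10),(130,255,255)));m2=np.zeros_like(m)
    g=(hsv[...,1]<90)&(m>0);m2[y0:y1,x0:x1]=(g[y0:y1,x0:x1]*255)
    c=max(cv2.findContours(m2,0,1)[0],key=cv2.contourArea);return cv2.minAreaRect(c)
r=hd(a,(305,358,190,205));print(r,plane(a,*r[0],.123).round(4),[plane(a,*p,.127).round(3).tolist() for p in cv2.boxPoints(r)])
cv2.imwrite('pics/s5.png',np.hstack([cv2.resize(a['img'][180:220,290:370],None,fx=5,fy=5),cv2.resize(b['img'][220:280,330:410],None,fx=5,fy=5)[:200]])[:,:,::-1])
hsv=cv2.cvtColor(a['img'],cv2.COLOR_RGB2HSV)
```

```text
tool cm [-0.14 -0.07 14.26] turn -0.003 | at [0.4686 0.3007 0.1696] [ 3.142 -0.     3.104] F [-0.4 -0.5 -2.9] w 0.0215 g 59.4 t 11.0333
((331.0, 197.0), (14.0, 52.0), 90.0) [0.646  0.0013 0.123 ] [[0.654, 0.055, 0.127], [0.665, -0.05, 0.127], [0.635, -0.053, 0.127], [0.625, 0.052, 0.127]]
```

View pics/s5.png

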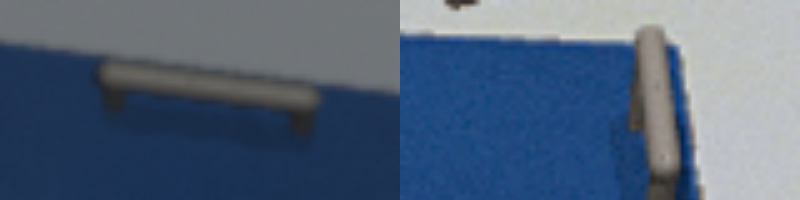

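The crop shows the bar from (310,194) to (354,199) in the top view and from (380,226) to (383,254) in the side view. I'll set the scraper down and triangulate the bar.

>>> {"op": "carry_out", "data": {
  "series": [
    [[0,0,0,2,0],[0,0,0,2,0],[0,0,0,2,0],[0,0,0,2,0],[0,0,0,2,0],[0,0,0,2,0],[0,0,0,1,0],[0,0,0,0.6,0],[0,0,0,0.4,0],[0,0,0,0.2,0],[0,0,0,0,0],[0,0,0,0,0]]
  ]
}}

```text
time: 12.13
ee_pos: [0.47, 0.2994, 0.0284]
eef_rot: [3.141, 0.001, 3.103]
wrist_force: [-0.3, 0.6, -2.6]
gripper_width: 0.0214
grasp_force: 59.5
```

Run:
```python
from h import *
import pickle
a,b=pickle.load(open('s1.pkl','rb'))
for p,q in(((310.4,194.4),(379.8,226)),((353.6,199.4),(382.8,254)),((332,196.9),(381.3,239.5))):
    print(tri(a,p,b,q),plane(a,*p,.125).round(4))
delta(.645,.0,.2)
```

```text
(array([0.64755213, 0.0436791 , 0.12481767]), np.float64(0.0014648231504512243)) [0.6467 0.0436 0.125 ]
(array([ 0.64487013, -0.04509468,  0.12451534]), np.float64(0.00016156387045766806)) [ 0.6448 -0.0451  0.125 ]
(array([ 0.64628636, -0.00074979,  0.12455836]), np.float64(0.0007356246694686581)) [ 0.6458 -0.0008  0.125 ]
tool cm [-18.65 -29.23 -17.16] turn None | at [0.47   0.2994 0.0284] [3.141e+00 1.000e-03 3.103e+00] F [-0.3  0.6 -2.6] w 0.0214 g 59.5 t 12.1333
```

Bar centre is (0.646, -0.001, 0.124), which agrees with the 0.123 m nominal height, and its ends are 89 mm apart. I'll release the scraper and rise.

>>> {"op": "carry_out", "data": {
  "series": [
    [[0,0,0,0.15,0],[0,0,0,0,0],[100,0,0,0,0],[100,0,0,0,0],[100,0,0,0,0],[100,0,0,0,0],[100,0,0,0,0],[100,0,0,-0.8,0],[100,0,0,-1.5,0],[100,0,0,-2.5,0],[100,0,0,-2.5,0],[100,0,0,-2.5,0],[100,0,0,-2.5,0],[100,0,0,-2.5,0],[100,0,0,-2,0],[100,0,0,-1,0],[100,0,0,0,0]]
  ]
}}

```text
time: 13.55
ee_pos: [0.4708, 0.2999, 0.2068]
eef_rot: [3.139, 0.004, 3.103]
wrist_force: [0.2, 0.4, 0.6]
gripper_width: 0.0853
grasp_force: 0.0
```

Run:
```python
from h import *
delta(.646,-.001,.2,np.radians(88.3))
print(sensors.observe()['joints'])
b=snap('side');hsv=cv2.cvtColor(b['img'],cv2.COLOR_RGB2HSV)
w=cv2.inRange(hsv,(10,100,80),(30,255,255));w[:170]=0;w[260:]=0;w[:,420:]=0;w[:,:180]=0
c=max(cv2.findContours(w,0,1)[0],key=cv2.contourArea);r=cv2.boundingRect(c);print(r,'expected top corners',proj(b,[.415,.288,.062]),proj(b,[.525,.288,.062]))
```

```text
tool cm [-18.68 -29.39   0.68] turn 1.562 | at [0.4708 0.2999 0.2068] [3.139 0.004 3.103] F [0.2 0.4 0.6] w 0.0853 g 0.0 t 13.55
[-0.56406902  0.48627257 -0.07927277  1.77399176  0.04828472  0.87807537
  0.86706075]
(270, 185, 45, 19) expected top corners [269.48534127 189.40595683] [315.53822848 190.43572589]
```

The scraper stands where I expected (side view top corner (270,185)). Moving over the handle and turning.

>>> {"op": "carry_out", "data": {
  "series": [
    [[100,-1.56,-2.45,0,0],[100,-1.56,-2.45,0,0],[100,-1.56,-2.45,0,0],[100,-1.56,-2.45,0,0],[100,-1.56,-2.45,0,0],[100,-1.56,-2.45,0,0],[100,-1.56,-2.45,0,0],[100,-1.56,-2.45,0,0],[100,-1.56,-2.45,0,0],[100,-1.56,-2.45,0,0],[100,-1.56,-2.45,0,0],[100,-1.56,-2.45,0,0],[100,0,0,0,0]]
  ]
}}

```text
time: 14.68
ee_pos: [0.6464, -0.0107, 0.2015]
eef_rot: [-3.136, -0.001, 3.094]
wrist_force: [-0.2, -1.9, -0.1]
gripper_width: 0.0856
grasp_force: 0.0
```

>>> {"op": "carry_out", "data": {
  "series": [
    [[100,0,0,0,0.12],[100,0,0,0,0.12],[100,0,0,0,0.12],[100,0,0,0,0.12],[100,0,0,0,0.12],[100,0,0,0,0.12],[100,0,0,0,0.12],[100,0,0,0,0.12],[100,0,0,0,0.12],[100,0,0,0,0.12],[100,0,0,0,0.12],[100,0,0,0,0.12],[100,0,0,0,0.12],[100,0,0,0,0]]
  ]
}}

```text
time: 15.85
ee_pos: [0.6439, -0.0018, 0.2019]
eef_rot: [-3.138, 0.001, 1.54]
wrist_force: [0.3, 0.4, -0.6]
gripper_width: 0.0855
grasp_force: 0.0
```

Run:
```python
from h import *
delta(.646,-.001,.105,np.radians(88.3))
print(sensors.observe()['joints'])
b=snap('side');cv2.imwrite('pics/s6.png',cv2.resize(b['img'][130:330,200:440],None,fx=2.5,fy=2.5)[:,:,::-1])
```

```text
tool cm [0.09 0.21 9.69] turn -0.001 | at [ 0.6439 -0.0018  0.2019] [-3.138e+00  1.000e-03  1.540e+00] F [ 0.3  0.4 -0.6] w 0.0855 g 0.0 t 15.85
[-0.25671346  0.64564475  0.37066091  1.53663537 -0.25862337  1.01183165
  0.1534572 ]
```

View pics/s6.png

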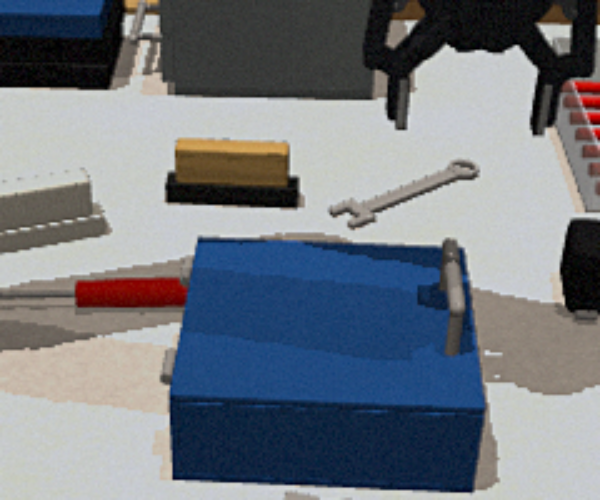

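The scraper stands alone at crop (232,175), the lid is clear, and the open fingers are over the handle on its near and far sides. Descend and grip.

>>> {"op": "carry_out", "data": {
  "series": [
    [[100,0.1,0.2,2,0],[100,0,0,2,0],[100,0,0,2,0],[100,0,0,2,0],[100,0,0,1,0],[100,0,0,0.8,0],[100,0,0,0,0],[0,0,0,0,0],[0,0,0,0,0],[0,0,0,0,0],[0,0,0,0,0],[0,0,0,0,0],[0,0,0,0,0],[0,0,0,0,0],[0,0,0,0,0],[0,0,0,0,0],[0,0,0,0,0]]
  ],
  "newtons": 50
}}

```text
time: 17.32
ee_pos: [0.6472, -0.0011, 0.1061]
eef_rot: [-3.142, -0.0, 1.543]
wrist_force: [0.6, -0.1, 0.7]
gripper_width: -0.0001
grasp_force: 0.0
```

The fingers closed on nothing, so I need to look.

Run:
```python
from h import *
a=snap('top');b=snap('side');c=cv2.resize(b['img'][150:300,270:420],None,fx=2.6,fy=2.6);d=cv2.resize(a['img'][150:300,270:420],None,fx=2.6,fy=2.6)
cv2.imwrite('pics/s7.png',np.hstack([c,d])[:,:,::-1]);delta(.646,-.001,.104)
for p in([.646,-.001,.123],[.646,-.001,.104],[.647,-.001,.083]):print(proj(b,p))
```

```text
tool cm [ 0.01 -0.12  0.2 ] turn None | at [ 0.6472 -0.0011  0.106 ] [-3.141  0.     1.543] F [-0. -1.  1.] w 0.0003 g 0.0 t 17.4167
[380.87638347 240.31507228]
[379.84807802 248.65180858]
[379.26963681 257.63958176]
```

View pics/s7.png

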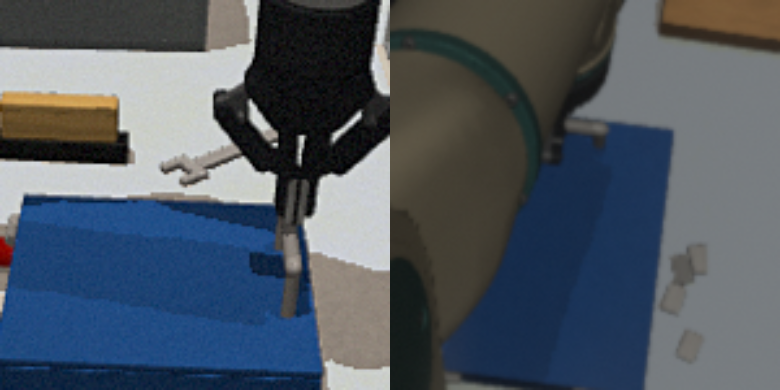

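In the side crop the closed fingertips end at about (295,220), which is above the bar (around (290,240)). So the real tips sit about 25–30 mm above the reported TCP. That also fits the scraper pictures, where the tips covered only the top third of the wood. I'll open, go 3 cm lower and grip again.

>>> {"op": "carry_out", "data": {
  "series": [
    [[100,0,0,0,0],[100,0,0,0,0],[100,0,0,0,0],[100,0,0,0,0],[100,0,0,0,0],[100,0,0,0,0],[100,0,-0.1,0.5,0],[100,0,0,0.5,0],[100,0,0,0.5,0],[100,0,0,0.5,0],[100,0,0,0.5,0],[100,0,0,0.5,0],[100,0,0,0,0]]
  ]
}}

```text
time: 18.5
ee_pos: [0.6453, -0.001, 0.0747]
eef_rot: [-3.139, 0.0, 1.543]
wrist_force: [0.4, -0.3, 0.2]
gripper_width: 0.085
grasp_force: 0.0
```

>>> {"op": "carry_out", "data": {
  "series": [
    [[0,0,0,0,0],[0,0,0,0,0],[0,0,0,0,0],[0,0,0,0,0],[0,0,0,0,0],[0,0,0,0,0],[0,0,0,0,0],[0,0,0,0,0],[0,0,0,0,0],[0,0,0,0,0]]
  ]
}}

```text
time: 19.33
ee_pos: [0.6468, -0.0011, 0.0765]
eef_rot: [3.14, -0.0, 1.543]
wrist_force: [1.4, 0.1, 1.8]
gripper_width: 0.01
grasp_force: 48.7
```

The grip is on the bar: 10 mm opening with 49 N. Now I'll swing the lid along its arc.

>>> {"op": "carry_out", "data": {
  "series": [
    [[0,0,-0.21,-0.8,0],[0,0,-0.24,-0.79,0],[0,0,-0.27,-0.78,0],[0,0,-0.3,-0.77,0],[0,0,-0.33,-0.75,0],[0,0,-0.36,-0.74,0],[0,0,-0.39,-0.72,0],[0,0,-0.42,-0.71,0],[0,0,-0.45,-0.69,0],[0,0,-0.47,-0.67,0]]
  ]
}}

```text
time: 20.17
ee_pos: [0.6128, 0.0001, 0.1518]
eef_rot: [3.138, -0.0, 1.543]
wrist_force: [6.1, -0.4, -0.2]
gripper_width: 0.0099
grasp_force: 48.7
```

Run:
```python
from h import *
delta(.6468-.2+.16555,-.001,.0765+.0741)
```

```text
tool cm [-0.11 -0.04  0.12] turn None | at [6.128e-01 1.000e-04 1.518e-01] [ 3.138 -0.     1.543] F [ 6.1 -0.4 -0.2] w 0.0099 g 48.7 t 20.1667
```

>>> {"op": "carry_out", "data": {
  "series": [
    [[0,0,-0.5,-0.65,0],[0,0,-0.53,-0.63,0],[0,0,-0.55,-0.61,0],[0,0,-0.58,-0.59,0],[0,0,-0.6,-0.56,0],[0,0,-0.62,-0.54,0],[0,0,-0.64,-0.51,0],[0,0,-0.66,-0.49,0],[0,0,-0.56,-0.38,0],[0,0,-0.56,-0.36,0],[0,0,0,0,0],[0,0,0,0,0],[0,0,0,0,0],[0,0,0,0,0],[0,0,0,0,0],[0,0,0,0,0]]
  ]
}}

```text
time: 21.5
ee_pos: [0.5571, 0.0021, 0.2062]
eef_rot: [3.134, -0.001, 1.543]
wrist_force: [6.3, 0.9, 5.2]
gripper_width: 0.0099
grasp_force: 49.1
```

Run:
```python
from h import *
delta(.6468-.0925,-.001,.0765+.1274)
p=sensors.observe()['ee_pos'];dx=p[0]-.4468;dz=p[2]-.0765+.048
print('r',np.hypot(dx,dz),'theta',np.arctan2(dz,dx)-.2355)
a=snap('top');b=snap('side')
# lid far -y corner at theta: blue mask extremes in side view vs prediction
yaw=-.03;ex=np.array([np.cos(yaw),np.sin(yaw),0]);ey=np.array([-np.sin(yaw),np.cos(yaw),0]);h=np.array([.4465,.005,.075])
for th in(.6,.7,.785,.85,.9):
    up=np.array([0,0,1]);l=np.cos(th)*ex+np.sin(th)*up;n=-np.sin(th)*ex+np.cos(th)*up
    print(th,[proj(b,h+.22*l+k*n-.1*ey).round(1).tolist() for k in(0,.008)],proj(b,h+.22*l+.1*ey).round(1))
hsv=cv2.cvtColor(b['img'],cv2.COLOR_RGB2HSV);m=cv2.inRange(hsv,(100,100,15),(130,255,255));m[:130]=0;m[:,:262]=0;m[:,400:]=0
c=max(cv2.findContours(m,0,1)[0],key=cv2.contourArea);print(cv2.approxPolyDP(c,4,True)[:,0].tolist())
hs=cv2.cvtColor(a['img'],cv2.COLOR_RGB2HSV);
w=cv2.inRange(hsv,(10,100,80),(30,255,255));w[:170]=0;w[260:]=0;w[:,330:]=0;w[:,:180]=0
c=max(cv2.findContours(w,0,1)[0],key=cv2.contourArea);print('scraper',cv2.boundingRect(c))
```

```text
tool cm [-0.31 -0.27  0.23] turn None | at [0.5571 0.0021 0.2062] [ 3.134e+00 -1.000e-03  1.543e+00] F [6.3 0.9 5.2] w 0.0099 g 49.1 t 21.5
r 0.2091388343229475 theta 0.7800092399086174
0.6 [[378.8, 236.8], [376.4, 233.3]] [371.8 177.3]
0.7 [[371.4, 227.3], [368.4, 223.9]] [365.5 168.8]
0.785 [[364.0, 219.6], [360.6, 216.3]] [359.4 161.9]
0.85 [[357.7, 213.9], [354.0, 210.8]] [354.2 156.9]
0.9 [[352.5, 209.8], [348.6, 206.8]] [349.9 153.2]
[[358, 162], [347, 169], [352, 182], [339, 186], [354, 202], [351, 207], [328, 185], [277, 225], [265, 285], [269, 321], [388, 326], [393, 293], [384, 233], [349, 230], [363, 220]]
scraper (270, 185, 45, 19)
```

The lid's far corners at (363,220) and (358,162) in the side view match the prediction for 0.785 rad, and the hand pose gives 0.78. The scraper is still in place. I'll let it settle, then hand in.

>>> {"op": "carry_out", "data": {
  "series": [
    [[0,0,0,0,0],[0,0,0,0,0],[0,0,0,0,0],[0,0,0,0,0],[0,0,0,0,0],[0,0,0,0,0]]
  ]
}}

```text
time: 22.1
ee_pos: [0.5571, 0.0021, 0.2062]
eef_rot: [3.133, -0.001, 1.543]
wrist_force: [6.2, 1.7, 4.9]
gripper_width: 0.01
grasp_force: 49.1
```

Run:
```python
from h import *
delta(.5571,.0021,.2062)
print(order.sign_off())
```

```text
tool cm [ 0.  0. -0.] turn None | at [0.5571 0.0021 0.2062] [ 3.133e+00 -1.000e-03  1.543e+00] F [6.2 1.7 4.9] w 0.01 g 49.1 t 22.1
the job is handed in; nothing more can be done
None
```

Job handed in at 22 s with no verdict returned: all four offcuts swept onto the counter with the scraper, the scraper standing on the counter left of the case (about 6 cm from where it started), and the lid held still by its handle at about 45° (0.78 rad measured).

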